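# Load a slat under the jig's spring clip

## Robot

A 7-joint arm with a two-finger parallel gripper is mounted at the origin on the work surface. World frame = base frame: x ahead of the robot, y to its left, z up, the work surface at z = 0. Lengths are in mm, angles in rad, forces in N, time in s.
With the tool pointing down it reaches from about 400 to 875 mm from the base axis. Payload 4.4 kg.
Tool frame: the origin (TCP) lies midway between the tips of the shut fingers; the grasp point (between the pads) lies behind it (ctrl.grip_point_offset is the x of the grasp point in the tool frame, in mm); x points along the fingers, z is the direction in which the jaws open and shut, and the axes are right-handed (so a half turn about x gives the same grasp; the last joint's range is limited). The gripper opens to 85 mm and grips with 20 to 120 N. Pads are 22 mm wide; open, the fingers measure 114 mm over their backs; the gripper's body (76 mm by 85 mm) begins 54 mm behind the grasp point. The pads swing forward as they close: fully open they stand 13 mm farther back than shut.
Start: joints at [-1.315, 0.628, 0.038, 1.517, -0.027, 0.996, -0.02], TCP at [205.555, 616.656, 231.313] pointing down, gripper open.
Joint ranges: [-3.06, 3.06], [-0.37, 2.12], [-1.25, 1.32], [0.18, 2.47], [-1.1, 4.24], [0.23, 1.98], [-2.94, 2.94]. Speed limits (rad/s): [2.57, 2.57, 3.14, 3.14, 3.14, 3.14, 3.14].

## Interface

Orientations are given as [roll, pitch, yaw] about the fixed x, y, z axes, in that order (R = Rz(yaw) Ry(pitch) Rx(roll)).
In Python, from cell import status, eyes, ctrl gives the robot as it stands. The module is installed in compiled form; this text tells all that it offers.
- The arm moves only by the tool apply_moves, never from a script. Its argument "targets" is a list of rows, each a list of 3 entries, a list of its own where there are three numbers: the shift along the tool's x, y, z in mm, then the turn about the tool's x in degrees, then the finger opening in mm, from 0 to 85.4. In form: [[[dx, dy, dz], roll, claw], ...]. A call has 1 to 10 rows; each row shifts and turns the pose as measured when the row begins, along the tool's axes as they then stand; what a row does not reach is not made up. A row lasts 1/8 s, in which the tool goes at most 62.5 mm and 10.7 degrees, less where a joint would pass 70% of its speed; a pose out of reach is approached as far as the arm can. A call is refused whole if a number of a shift passes 62.5 or a number of a turn 10.7, either way. A call with a gripper value outside its range is refused whole. The fingers move at their own pace and stop on an object; the grip force is fixed at half the most. Time passes only in rows, so rows that do not move let the fingers close. It gives the time, the measured TCP pose, the force and the opening at its end, in the units of the state.
- status.read_state(): the state, without advancing time (a new reading comes with each control period).
- eyes.get_image(name): name is "scene" or "top" or "wrist"; returns (picture, depth): 480x640x3 uint8, blue, green, red; 480x640 float32, mm along the optical axis (not along the pixel's ray), 0 where there is no reading.
- eyes.camera_params(name): a dict with "fx", "fy", "cx", "cy" (pixels), "dist" ([k1, k2, p1, p2, k3] as OpenCV has them; the pictures are not rectified), "R" (3x3) and "t" (3): a world point X has camera coordinates R X + t. Camera axes: x right, y down, z forward; pixel columns grow to the right and rows downward; lengths in mm; the calibration is good to about 2 mm. A picture is of the moment at which its call begins: read the wrist's pose just before it. camera_params takes no time and is no camera call; for the wrist camera it gives the pose at the moment of the call.
- ctrl.finish_job(): hands the job in, once; it reports no verdict.
The state is a dict: "clock": time; "qpos": joint angles; "qd": joint speeds; "tau": joint torques, N m; "eef_pos": TCP position; "tool_rot": TCP orientation; "force": force on the tool from outside, world axes, zero at the start; "torque": the same for the moment, N m; "width": finger opening in mm.
Only numpy, scipy, OpenCV 4.12 (cv2) and the standard library are available. Lean on these libraries where they do the work, as an engineer would, in place of code of your own. Each camera call takes 0.05 s, during which the arm holds its last target.

## Task

Load the short pine slat into the small drilling jig: press the thumb bar of its spring clip down with one fingertip and, while holding it down, push the slat along its track with the other fingertip, beneath the clip's nose, until it is fully home against the end stop. Then let the clip close on the slat and move clear. Do not pick up or lift the slat, and leave everything else on the bench where it is.

Things in the scene. Friction and masses are not known exactly. Their poses are not given: they have to be found in the camera images.
- jig: Drilling jig fixed to the bench, placed and turned differently each time: dark steel base plate 190 x 130 x 8 mm with a raised dark track 54 mm wide along its x. Origin: on the bench, under the track's centre line, straight below the middle of the clip's nose; z up, x = the way the slat is pushed, y = from the track towards the thumb bar. Jig coordinates below are in this frame.
- track (a point): Centre of the track's open (-x) end, on its deck: jig x = -129, y = 0, z = 30 mm. The deck is 30 mm above the bench. Along each side runs an aluminium rail, inner faces 39 mm apart, 4 mm above the deck. A fingertip at the height of the level thumb bar clears the rails and meets the upper half of the slat's rear end.
- stop (a point): Middle of the end stop's face at the track's +x end, at deck level: jig x = +30, y = 0, z = 30 mm. The stop is an aluminium block 12 mm high above the deck; the slat's front end comes to rest on this face.
- clip (a joint): Bent steel spring clip, sprung shut, hinged on a rod along jig x (y = 34, z = 50 mm; x = -126 to +16, between cheeks 58 mm high). Angle in rad: 0 = shut and empty, grows as the thumb bar is pressed, 0.62 = hard limit, 0.48 = bar level, a good opening (6 N, with friction up to 15 N). The 14 mm slat passes from about 0.38 on; with the slat under it and let go it rests at about 0.33.
- nose (a point): Underside of the clip's nose: a lip 24 mm long (jig x = -12 to +12 mm) and 8 mm wide over the track's centre line. Shut, it hangs 3 mm above the deck and bars the slat's way; it rises as the thumb bar is pressed.
- thumb (a point): Middle of the thumb bar's top face, moves with it. The bar is a flat steel strip along the track, jig x = -125 to -20 mm, 34 mm wide, so a fingertip can slide along it while pressing. At 0.48 rad it is level: this point at jig x = -72.5, y = 65, z = 37 mm, bar from y = 48 to 82. Shut, it slopes up outwards: this point 53, outer edge 61 mm over the bench. It sinks about 31 mm per rad.
- slat: The short pine slat to load: 60 mm long (its x, along the track), 36 mm wide, 14 mm thick, about 30 g. Lies flat on the jig's deck between the rails, short of the nose. Origin at the centre of its underside. Fully home, its origin is at jig x = 0, y = 0, 30 mm above the bench.
- spare: Bystander: longer loose pine slat, 90 x 36 x 14 mm, on the bench beside the jig's -y side. Origin at the centre of its underside. Leave alone.
- collar: Bystander: steel collar, 38 mm across, 16 mm high, on the bench beside the jig. Origin at the centre of its underside. Leave alone.
- screwtray: Bystander: small open grey plastic tray, 75 x 50 mm, 25 mm high, on the bench at the thumb bar's side of the jig. Origin at the centre of its underside. Leave alone.
- glue: Bystander: upright glue bottle, 56 mm across, 160 mm high. Origin at the centre of its underside.
- mug: Bystander: mug, 80 mm across, 90 mm high, handle to its y. Origin at the centre of its underside.
- tape: Bystander: tape measure standing on edge, 70 x 35 mm, 65 mm high. Origin at the centre of its underside.
Not all that is in view belongs to the job. Leave any blue or pink look-alike of the slat alone.

How it is judged (in metres and radians):
On the way, in this order (a step that is already met when the one before it is completed fails the run):
1. the clip is held open while the slat is still short of its nose (value of joint clip above 0.36 rad and x of slat in the frame of jig below -0.036 m), for 0.1 s.
2. the slat is home against the end stop, the clip still held open (value of joint clip above 0.355 rad and x of slat in the frame of jig above -0.004 m), for 0.05 s.
At the end, for the whole second after the job is handed in: The slat lies flat on the deck, against the end stop within 4 mm, between the rails, at rest, with the clip closed on it (clip at 0.25 to 0.40 rad) (x of slat in the frame of jig between -0.004 and 0.003 m and y of slat in the frame of jig between -0.004 and 0.004 m and z of slat in the frame of jig between 0.027 and 0.033 m and angle between the x axis of slat and the x axis of jig, either way round below 0.1 rad and value of joint clip between 0.25 and 0.4 rad and linear speed of slat below 0.01 m/s); the robot touches nothing.
It fails at once if the slat is lifted more than 8 mm off the deck, or off the jig (z of slat in the frame of jig above 0.038 m or z of slat in the frame of jig below 0.02 m).
It fails at once if the slat is tipped more than 0.3 rad (angle between slat's own z axis and vertical above 0.3 rad).
It fails at once if a bystander is moved more than 15 mm (distance of any of spare, collar, screwtray, glue, mug, tape from where it was at the start of the episode above 0.015 m).
It also fails if it takes over 35 s, if anything falls off the work surface, if the arm or the gripper's body presses on something with over 40 N, if the wrist force passes 120 N, or if a joint passes its speed limit or range.

## Working session

There is one attempt and no reset: what is moved stays moved. The work goes in short steps, Python scripts to look and compute and a tool call to move; the robot and the scene stay as the last step left them, time stands still between calls to the robot, and variables do not carry over. Pictures are saved under pics/ and viewed, and the job is handed in when it is done.

Besides the shell and the picture viewer there is one more tool, called after "Call:" as name(argument=value, ...), one argument or row to a line, values as JSON. apply_moves: Moves the arm, as the interface text tells. Its arguments: {"type":"object","properties":{"targets":{"type":"array"}},"required":["targets"]}

```bash
mkdir -p pics
python3 - <<'E'
from cell import status, eyes, ctrl
import cv2
s=status.read_state(); print(s, ctrl.grip_point_offset)
for n in ("scene","top"):
    p,d=eyes.get_image(n); cv2.imwrite(f"pics/{n}0.png",p)
    import numpy as np; np.save(f"pics/{n}0.npy",d)
    print(n,eyes.camera_params(n))
E
```

```text
{'clock': 0.0, 'qpos': array([-1.31479646,  0.62936502,  0.03842718,  1.51837837, -0.02699481,
        0.99628701, -0.01995566]), 'qd': array([ 2.94636050e-04,  9.21174896e-05, -4.84590414e-04,  2.64075016e-04,
       -9.80395754e-04,  1.36326969e-03,  9.89551365e-06]), 'tau': array([-9.88958600e-04, -5.63393998e+01,  1.22565653e+00, -1.93448943e+01,
        1.09210052e-02,  1.03621051e-02, -2.40219953e-05]), 'eef_pos': array([205.3455124 , 616.04825404, 230.37325784]), 'tool_rot': array([-3.13007448,  1.56887618, -1.88101914]), 'force': array([ 0.46164607, -0.20707979, -0.54578037]), 'torque': array([0.00184781, 0.06954434, 0.06313976]), 'width': 85.57588994750044} -18.700000000000003
scene {'fx': 487.3085946111705, 'fy': 487.3085946111705, 'cx': 322.1064341094091, 'cy': 242.48826785948242, 'dist': array([-0.06145675,  0.        ,  0.        ,  0.        ,  0.        ]), 'R': array([[ 0.8077094 ,  0.58957749,  0.00197814],
       [ 0.41061033, -0.56011392, -0.71949395],
       [-0.42308945,  0.58195428, -0.69449589]]), 't': array([-446.45072311, -189.45995914, 1365.18058206])}
top {'fx': 484.5878947348572, 'fy': 484.5878947348572, 'cx': 317.54834255899476, 'cy': 240.5073493868525, 'dist': array([-0.04793974,  0.        ,  0.        ,  0.        ,  0.        ]), 'R': array([[-0.02797612, -0.99926657, -0.02614677],
       [-0.99145701,  0.03107215, -0.1266788 ],
       [ 0.12739833,  0.02237942, -0.99159913]]), 't': array([  36.15661   ,  574.36411667, 1044.62887824])}
```

View pics/scene0.png

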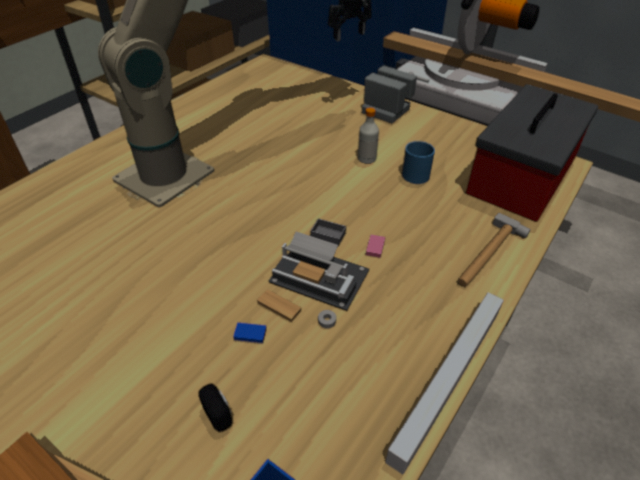

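View pics/top0.png

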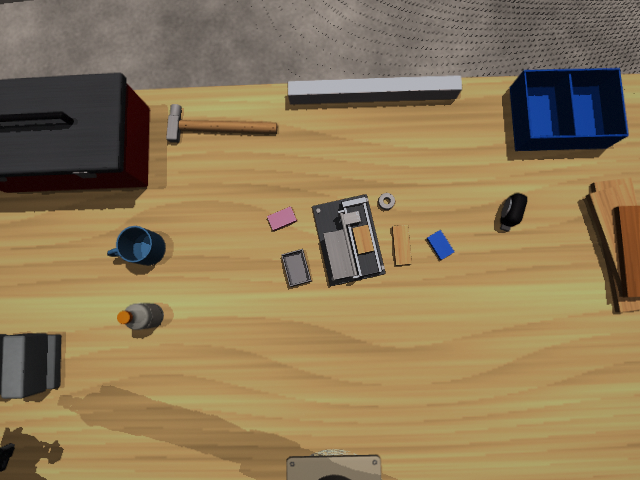

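Run:
```python
import cv2
p=cv2.imread("pics/top0.png")[180:300,260:420]; cv2.imwrite("pics/topc.png",cv2.resize(p,None,fx=5,fy=5,interpolation=cv2.INTER_CUBIC))
p=cv2.imread("pics/scene0.png")[215:320,250:390]; cv2.imwrite("pics/scenec.png",cv2.resize(p,None,fx=5,fy=5,interpolation=cv2.INTER_CUBIC))
```

```text
(no output)
```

View pics/topc.png

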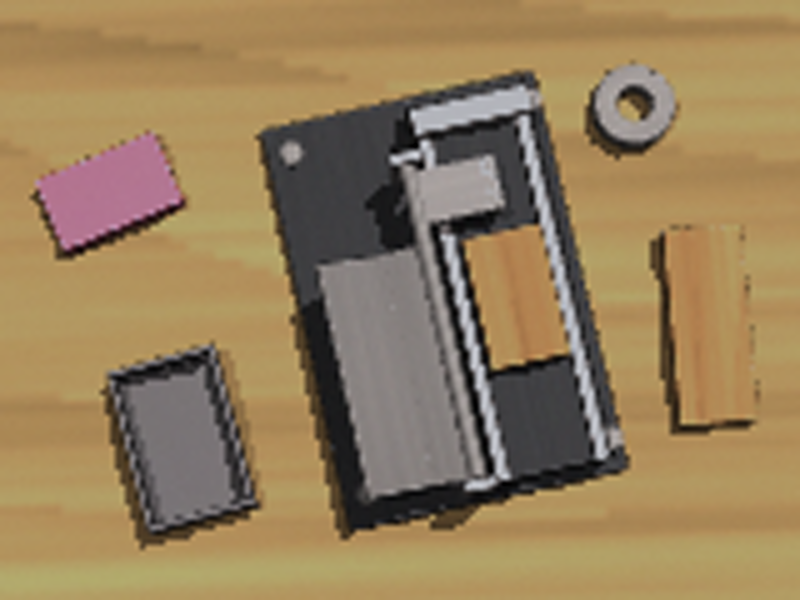

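View pics/scenec.png

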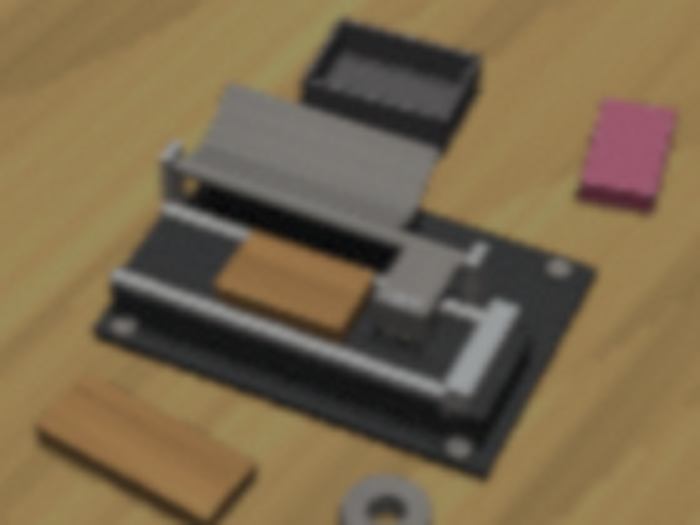

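```bash
cat > h.py <<'E'
import numpy as np, cv2
from scipy.optimize import least_squares
def K(c): return np.array([[c['fx'],0,c['cx']],[0,c['fy'],c['cy']],[0,0,1]])
def unproj(c,uv,z):
    uv=np.asarray(uv,float).reshape(-1,1,2)
    n=cv2.undistortPoints(uv,K(c),np.asarray(c['dist'])).reshape(-1,2)
    z=np.broadcast_to(z,len(n)); R=np.asarray(c['R']);t=np.asarray(c['t']);o=-R.T@t
    d=np.c_[n,np.ones(len(n))]@R
    return o+d*((z-o[2])/d[:,2])[:,None]
def proj(c,X):
    return cv2.projectPoints(np.asarray(X,float).reshape(-1,3),cv2.Rodrigues(np.asarray(c['R']))[0],np.asarray(c['t'],float),K(c),np.asarray(c['dist']))[0].reshape(-1,2)
def jw(q,P):
    x,y,a=q; P=np.asarray(P,float); 
    return np.c_[x+np.cos(a)*P[:,0]-np.sin(a)*P[:,1], y+np.sin(a)*P[:,0]+np.cos(a)*P[:,1],P[:,2]]
E
python3 - <<'E'
from h import *; from cell import eyes
c=eyes.camera_params("top")
f=lambda U:(np.array(U)+.5)/5-.5+[260,180]
names="plateTL TR BR BL | stopfaceL stopfaceR | slat TL TR BR BL | bar TL BL | spare, tray, collar".split()
U=[(262,132),(535,72),(625,468),(345,532)]; print(unproj(c,f(U),8).round(1))
U=[(418,135),(540,108)]; print('stop',unproj(c,f(U),42).round(1))
U=[(465,242),(542,227),(570,355),(495,368)];P=unproj(c,f(U),44); print('slat',P.round(1),P.mean(0),[np.linalg.norm(P[i]-P[i-1]) for i in range(4)])
U=[(318,265),(370,500)];print('bar outer',unproj(c,f(U),61).round(1))
E
```

```text
[[ 659.8   30.4    8. ]
 [ 683.9  -96.9    8. ]
 [ 499.5 -130.1    8. ]
 [ 474.3   -2.4    8. ]]
stop [[649.3 -40.6  42. ]
 [659.8 -95.6  42. ]]
slat [[ 599.8  -59.7   44. ]
 [ 605.5  -94.1   44. ]
 [ 548.  -104.1   44. ]
 [ 543.2  -70.8   44. ]] [574.13380619 -82.16212358  44.        ] [np.float64(57.69518464558019), np.float64(34.87812633912105), np.float64(58.38246791481748), np.float64(33.60263634335498)]
bar outer [[589.1   5.7  61. ]
 [486.  -13.7  61. ]]
```

```bash
cat >> h.py <<'E'
from scipy.spatial.transform import Rotation as Ro
def tool(s): return Ro.from_euler('xyz',s['tool_rot']).as_matrix()
def rel(s,target,q):
    R=tool(s); y=np.array([-np.sin(q[2]),np.cos(q[2]),0])
    d=R.T@(np.asarray(target)-s['eef_pos'])
    z=R[:,2]; 
    ang=[]
    for sg in (1,-1):
        v=R.T@(sg*y); ang.append(np.degrees(np.arctan2(-v[1],v[2])))
    return d,ang
E
python3 - <<'E'
from h import *; from cell import status
s=status.read_state(); print(tool(s).round(3)); print(rel(s,[570,-40,230],(0,0,.183)), s['qpos'])
print(rel(s,[400,290,230],(0,0,.183)))
E
```

```text
[[-0.001 -0.949  0.316]
 [-0.002  0.316  0.949]
 [-1.    -0.    -0.002]]
(array([   1.36823208, -553.4082999 , -507.11408051]), [np.float64(-28.921611698602117), np.float64(151.0783883013979)]) [-1.31480363  0.6292628   0.03844509  1.51828053 -0.02697904  0.99629747
 -0.01999489]
(array([   0.91013686, -287.77019657, -247.81466244]), [np.float64(-28.921611698602117), np.float64(151.0783883013979)])
```

Call:
apply_moves(
  targets=[
    [[0,-44,-40],0,85],
    [[0,-44,-40],0,85],
    [[0,-44,-40],0,85],
    [[0,-44,-40],0,85],
    [[0,-44,-40],0,85],
    [[0,-44,-40],0,85],
    [[0,-44,-40],0,85],
    [[0,-44,-40],0,85],
    [[0,-44,-40],0,85],
  ],
)

```text
clock: 1.23
eef_pos: [472.4, 140.6, 227.3]
tool_rot: [2.341, 1.568, -2.681]
force: [0.9, -0.4, -1.3]
width: 84.8
```

Run:
```python
from h import *; from cell import status
s=status.read_state(); print(s['clock'],s['eef_pos'],s['force'],s['qpos']);print(rel(s,[570,-40,230],(0,0,.183)))
```

```text
1.225 [472.43306787 140.556727   227.3401322 ] [ 0.85754244 -0.35215863 -1.29212763] [-0.39655965  0.41305223  0.06975244  1.94921343 -0.03908762  0.78366242
  0.95560531]
(array([  -2.68209134, -148.03529399, -142.14594939]), [np.float64(-28.264845256554263), np.float64(151.73515474344575)])
```

Call:
apply_moves(
  targets=[
    [[0,-44,-40],0,85],
    [[0,-44,-40],0,85],
    [[0,-44,-40],0,85],
    [[0,-15,-15],-9.4,85],
    [[0,-1,0],-9.4,85],
    [[0,0,0],-9.4,85],
    [[0,0,0],0,85],
  ],
)

```text
clock: 2.1
eef_pos: [574.9, -47.0, 224.6]
tool_rot: [1.969, 1.564, -2.559]
force: [0.5, -0.3, -0.2]
width: 84.8
```

Run:
```python
from h import *; from cell import status,eyes
s=status.read_state(); print(s['clock'],s['eef_pos'],s['force'],s['qpos']);print(rel(s,[570,-40,230],(0,0,.183)))
c=eyes.camera_params("wrist"); np.save('pics/w0c.npy',c,allow_pickle=True)
p,d=eyes.get_image("wrist"); cv2.imwrite("pics/w0.png",p); np.save("pics/w0.npy",d); print(c)
```

```text
2.1 [574.89419234 -47.04966452 224.62954051] [ 0.54776666 -0.32179334 -0.23010333] [ 0.06447853  0.53221431 -0.05199417  1.72872597  0.03919243  0.88745985
  1.74988515]
(array([-5.36886158,  3.55413085,  7.81256698]), [np.float64(0.07638339728675388), np.float64(-179.92361660271325)])
{'fx': 349.99768961476394, 'fy': 349.99768961476394, 'cx': 323.64072893499014, 'cy': 238.4313669391003, 'dist': array([-0.02338044,  0.        ,  0.        ,  0.        ,  0.        ]), 'R': array([[-0.18276278,  0.98315383, -0.00251219],
       [ 0.94060413,  0.1755955 ,  0.29056855],
       [ 0.28611471,  0.05074214, -0.95685088]]), 't': array([ 152.70098216, -566.55801581,  212.1950078 ])}
```

View pics/w0.png

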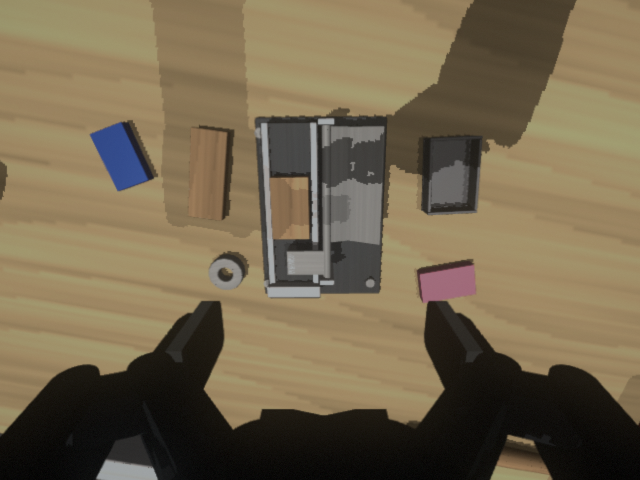

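Run:
```python
import cv2
p=cv2.imread("pics/w0.png")[110:305,245:395]; p=cv2.convertScaleAbs(p,alpha=1.6,beta=15);cv2.imwrite("pics/w0c.png",cv2.resize(p,None,fx=3,fy=3,interpolation=cv2.INTER_CUBIC))
```

```text
(no output)
```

View pics/w0c.png

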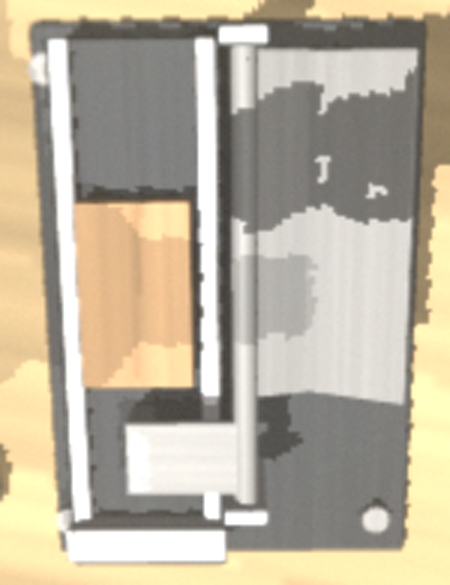

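Run:
```python
from h import *
c=np.load('pics/w0c.npy',allow_pickle=True).item()
f=lambda U:(np.array(U)+.5)/3-.5+[245,110]
for n,U,z in [('slat',[(75,202),(191,203),(193,388),(83,387)],44),('stop',[(66,530),(224,530)],42),('railL in',[(68,40),(90,518)],34),('railR in',[(197,40),(203,395)],34),('barouter',[(418,50),(406,404)],61),('rod',[(244,45),(247,500)],54),('noseedge',[(128,424),(130,494)],40),('plate',[(30,22),(425,25),(403,549),(66,549)],8)]:
    P=unproj(c,f(U),z); q=(625,-73.5,.183)
    d=P[:,:2]-q[:2]; J=np.c_[np.cos(q[2])*d[:,0]+np.sin(q[2])*d[:,1],-np.sin(q[2])*d[:,0]+np.cos(q[2])*d[:,1]]
    print(n,J.round(1).tolist())
d=np.load('pics/w0.npy'); print(d.max(), d[200,290], d[160,290])
```

```text
slat [[-81.2, -15.8], [-80.9, 19.8], [-21.6, 19.7], [-21.9, -15.8]]
stop [[29.4, -24.0], [29.3, 29.5]]
railL in [[-128.8, -17.4], [28.5, -17.0]]
railR in [[-128.8, 21.7], [-16.1, 22.6]]
barouter [[-125.6, 84.4], [-21.8, 85.9]]
rod [[-127.0, 35.8], [13.2, 37.2]]
noseedge [[-7.9, -2.1], [17.0, -2.2]]
plate [[-135.1, -33.6], [-134.2, 94.9], [52.6, 96.4], [52.9, -30.5]]
1494.4183 328.04858 329.91452
```

```bash
cat >> h.py <<'E'
Q=(624.3,-71.5,.187)
def injig(s,q=Q):
    d=s['eef_pos'][:2]-q[:2];return np.cos(q[2])*d[0]+np.sin(q[2])*d[1],-np.sin(q[2])*d[0]+np.cos(q[2])*d[1],s['eef_pos'][2]
def go(P):
    from cell import status
    s=status.read_state(); d,a=rel(s,jw(Q,[P])[0],Q)
    print('clk',round(s['clock'],2),'jig',np.round(injig(s),1),'rel',d.round(1),'rot',np.round(a[0],2),'F',s['force'].round(1),'w',round(s['width'],1))
E
python3 -c "
from h import *; go([-100,33,110])"
```

```text
clk 2.15 jig [-44.   33.3 224.6] rel [ 1.15e+02  5.52e+01 -1.00e-01] rot -0.21 F [ 0.3 -0.6 -0.6] w 85.1
```

Call:
apply_moves(
  targets=[
    [[0,28,0],0,50],
    [[0,28,0],0,50],
    [[30,0,0],-0.2,50],
    [[30,0,0],0,50],
    [[30,0,0],0,50],
    [[24,0,0],0,50],
    [[0,0,0],0,50],
  ],
)

```text
clock: 3.02
eef_pos: [517.9, -56.0, 108.7]
tool_rot: [2.324, 1.564, -2.219]
force: [-0.8, 0.6, 0.1]
width: 49.9
```

Run:
```python
from h import *; go([-100,33,60]); from cell import eyes
c=eyes.camera_params("wrist"); np.save('pics/w1c.npy',c,allow_pickle=True)
p,d=eyes.get_image("wrist"); cv2.imwrite("pics/w1.png",p); np.save("pics/w1.npy",d)
```

```text
clk 3.02 jig [-101.6   35.   108.7] rel [48.7 -1.9 -1.7] rot -1.04 F [-0.8  0.6  0.1] w 49.9
```

View pics/w1.png

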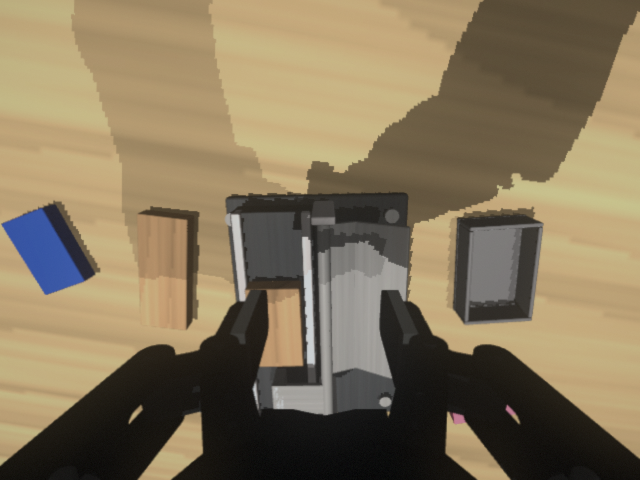

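Run:
```python
from h import *
p=cv2.imread("pics/w1.png")[185:415,215:430]; p=cv2.convertScaleAbs(p,alpha=1.8,beta=20);cv2.imwrite("pics/w1c.png",cv2.resize(p,None,fx=2.6,fy=2.6,interpolation=cv2.INTER_CUBIC))
d=np.load('pics/w1.npy'); np.set_printoptions(linewidth=250)
print(d[284:340:4,232:276:3].round(0)); print(d[284:340:4,378:424:3].round(0))
```

```text
[[274. 265. 238. 238. 238. 236. 234. 235. 235. 235. 235. 235. 235. 234. 234.]
 [276. 268. 239. 241. 239. 229. 230. 229. 229. 229. 229. 229. 227. 228. 229.]
 [277. 268. 244. 239. 239. 228. 146. 147. 146. 148. 147. 150. 228. 228. 229.]
 [278. 271. 244. 240. 239. 143. 143. 143. 143. 142. 144. 149. 229. 228. 228.]
 [279. 278. 271. 241. 241. 140. 140. 140. 139. 142. 143. 150. 230. 230. 230.]
 [279. 144. 144. 145. 137. 137. 136. 138. 137. 137. 141. 149. 231. 231. 231.]
 [142. 142. 142. 134. 134. 133. 133. 132. 133. 136. 142. 150. 232. 231. 232.]
 [139. 139. 139. 131. 131. 131. 130. 131. 129. 135. 143. 149. 232. 233. 233.]
 [137. 134. 128. 128. 127. 129. 127. 128. 129. 136. 142. 149. 234. 234. 235.]
 [133. 133. 126. 124. 126. 125. 124. 125. 130. 134. 143. 150. 158. 234. 233.]
 [131. 121. 122. 123. 123. 123. 123. 125. 130. 136. 142. 150. 158. 236. 234.]
 [120. 121. 120. 119. 120. 121. 120. 124. 130. 135. 141. 149. 236. 235. 236.]
 [118. 118. 118. 118. 117. 118. 119. 123. 129. 136. 142. 149. 236. 236. 236.]
 [114. 117. 116. 119. 118. 117. 119. 122. 131. 135. 141. 149. 237. 237. 237.]]
[[217. 
[... 455 characters left out ...]
146. 144. 146. 145. 279. 279. 279.]
 [221. 152. 145. 138. 134. 133. 133. 134. 134. 134. 141. 142. 141. 141. 280. 280.]
 [222. 152. 144. 137. 131. 130. 131. 131. 131. 131. 130. 139. 140. 139. 139. 281.]
 [223. 153. 145. 138. 131. 128. 126. 127. 129. 128. 128. 136. 135. 136. 136. 135.]
 [224. 151. 145. 138. 131. 126. 125. 125. 125. 125. 125. 125. 133. 133. 133. 133.]
 [223. 151. 145. 138. 131. 126. 121. 122. 123. 123. 123. 122. 130. 130. 129. 130.]
 [224. 152. 145. 137. 132. 126. 121. 120. 120. 119. 121. 119. 120. 128. 128. 128.]
 [226. 152. 145. 137. 131. 126. 120. 117. 118. 118. 117. 118. 118. 118. 124. 125.]
 [225. 153. 145. 138. 131. 127. 121. 117. 117. 117. 117. 117. 113. 113. 113. 114.]]
```

View pics/w1c.png

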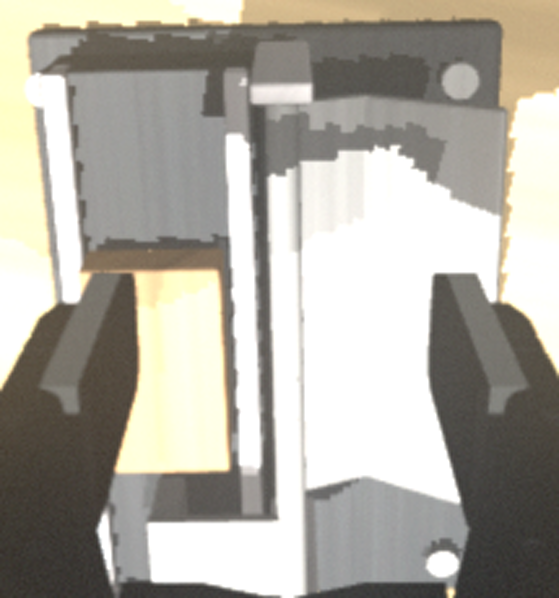

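Run:
```python
from h import *
c=np.load('pics/w1c.npy',allow_pickle=True).item()
R=np.array(c['R']);t=np.array(c['t'])
def toj(P,q=Q):
    d=P[:,:2]-q[:2]; return np.c_[np.cos(q[2])*d[:,0]+np.sin(q[2])*d[:,1],-np.sin(q[2])*d[:,0]+np.cos(q[2])*d[:,1],P[:,2]]
for u,v,z in [(251,292,146),(264,292,150),(381,292,152),(396,292,147),(242,304,144),(414,304,145)]:
    n=cv2.undistortPoints(np.array([[[u,v]]],float),K(c),c['dist']).ravel()
    print((u,v),toj((R.T@(np.r_[n,1]*z-t))[None]).round(1))
f=lambda U:(np.array(U)+.5)/2.6-.5+[215,185]
for n,U,z in [('slat rear L,R, frontR',[(83,270),(219,270),(229,470)],44),('railL in end',[(65,73)],34),('railR in end',[(224,70),(240,440)],34),('barouter',[(503,107)],61),('rod c',[(284,110),(290,500)],54),('plate far',[(32,30),(500,30)],8)]:
    print(n,toj(unproj(c,f(U),z)).round(1).tolist())
```

```text
(251, 292) [[-114.5    4.1  119. ]]
(264, 292) [[-112.7    8.8  115.4]]
(381, 292) [[-110.9   59.3  113.3]]
(396, 292) [[-112.9   64.9  117.9]]
(242, 304) [[-110.7    0.7  122.3]]
(414, 304) [[-108.9   71.9  121.1]]
slat rear L,R, frontR [[-81.2, -16.7, 44.0], [-80.7, 17.4, 44.0], [-21.5, 17.8, 44.0]]
railL in end [[-129.5, -19.2, 34.0]]
railR in end [[-129.5, 19.9, 34.0], [-23.9, 20.3, 34.0]]
barouter [[-126.2, 82.2, 61.0]]
rod c [[-124.5, 34.5, 54.0], [-19.6, 34.2, 54.0]]
plate far [[-135.8, -33.8, 8.0], [-133.5, 93.0, 8.0]]
```

Call:
apply_moves(
  targets=[
    [[22,0,-1],-1,50],
    [[18,0,-1],0,50],
    [[0,0,0],0,50],
  ],
)

```text
clock: 3.45
eef_pos: [522.6, -58.1, 72.8]
tool_rot: [-2.582, 1.562, -0.827]
force: [-0.6, -0.0, 0.1]
width: 50.0
```

```bash
python3 -c "
from h import *; go([-100,33,31.5])"
```

```text
clk 3.45 jig [-97.5  32.1  72.8] rel [41.2  2.7  1.2] rot -0.15 F [-0.6 -0.   0.1] w 50.0
```

Call:
apply_moves(
  targets=[
    [[8,4,1],0,50],
    [[8,1,0],0,50],
    [[0,0,0],0,50],
  ],
)

```text
clock: 3.82
eef_pos: [518.9, -58.1, 58.3]
tool_rot: [-2.339, 1.559, -0.585]
force: [0.3, 0.3, 0.7]
width: 49.8
```

```bash
python3 -c "
from h import *; go([-100,33,31.5])"
```

```text
clk 3.83 jig [-101.1   32.8   58.3] rel [26.8 -0.8  0.4] rot -0.2 F [0.3 0.3 0.7] w 49.8
```

Call:
apply_moves(
  targets=[
    [[6,0,0],0,50],
    [[6,0,0],0,50],
    [[0,0,0],0,50],
  ],
)

```text
clock: 4.2
eef_pos: [519.7, -58.2, 46.1]
tool_rot: [-2.286, 1.558, -0.532]
force: [-0.5, -0.2, 3.1]
width: 49.9
```

```bash
python3 -c "
from h import *; go([-100,33,31.5])"
```

```text
clk 4.2 jig [-100.3   32.5   46.1] rel [14.6 -0.2  0.6] rot -0.2 F [-0.5 -0.2  3.1] w 49.9
```

Contact with the thumb bar; pressing on.

Call:
apply_moves(
  targets=[
    [[6,0,0],0,50],
    [[5,0,0],0,50],
    [[0,0,0],0,50],
  ],
)

```text
clock: 4.58
eef_pos: [520.2, -60.6, 35.2]
tool_rot: [-2.396, 1.556, -0.644]
force: [-1.4, 0.9, 5.4]
width: 50.5
```

Run:
```python
from h import *; go([-100,33,31.5]); from cell import eyes
p,d=eyes.get_image("wrist"); cv2.imwrite("pics/w2.png",p);np.save("pics/w2.npy",d);np.save('pics/w2c.npy',eyes.camera_params("wrist"),allow_pickle=True)
p,d=eyes.get_image("scene"); p=p[215:320,250:390];cv2.imwrite("pics/s2.png",cv2.resize(p,None,fx=5,fy=5,interpolation=cv2.INTER_CUBIC))
```

```text
clk 4.58 jig [-100.3   30.    35.2] rel [ 3.7 -0.3  3. ] rot -0.31 F [-1.4  0.9  5.4] w 50.5
```

View pics/w2.png

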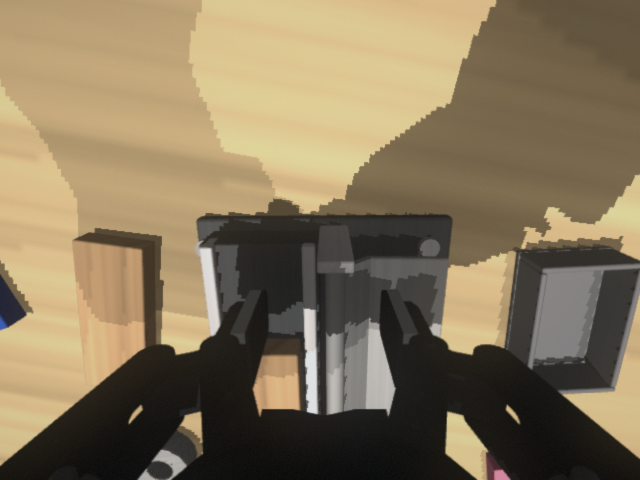

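View pics/s2.png

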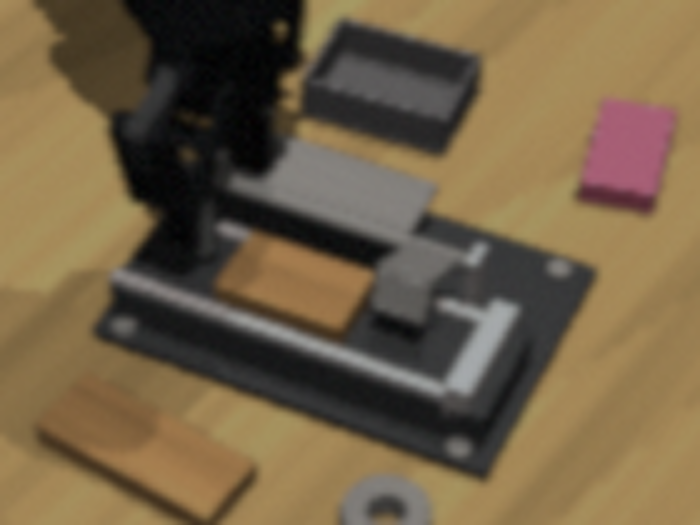

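Call:
apply_moves(
  targets=[
    [[4,0,2],0,50],
    [[1,0,1],0,50],
    [[0,0,0],0,50],
  ],
)

```text
clock: 5.05
eef_pos: [520.5, -62.7, 32.0]
tool_rot: [-2.527, 1.55, -0.779]
force: [-1.2, 3.9, 6.7]
width: 49.8
```

Run:
```python
from h import *; go([-100,33,31.5]); from cell import eyes
p,d=eyes.get_image("wrist"); np.save("pics/w2.npy",d);c=eyes.camera_params("wrist")
cv2.imwrite("pics/w3.png",cv2.resize(cv2.convertScaleAbs(p[200:420,180:460],alpha=1.8,beta=20),None,fx=2.7,fy=2.7,interpolation=cv2.INTER_CUBIC))
# heights of bar points
R=np.array(c['R']);t=np.array(c['t'])
v,u=np.mgrid[262:420:8,325:450:8]; z=d[v,u].ravel()
n=cv2.undistortPoints(np.stack([u.ravel(),v.ravel()],1).astype(float)[:,None],K(c),c['dist']).reshape(-1,2)
P=(np.c_[n,np.ones(len(n))]*z[:,None]-t)@R
D=P[:,:2]-Q[:2]; J=np.c_[np.cos(Q[2])*D[:,0]+np.sin(Q[2])*D[:,1],-np.sin(Q[2])*D[:,0]+np.cos(Q[2])*D[:,1],P[:,2]]
m=(J[:,2]<60)&(J[:,2]>20)&(J[:,0]>-125)&(J[:,0]<-20)&(J[:,1]>46)&(J[:,1]<84)
print(J[m][::2].round(0).tolist())
p,d=eyes.get_image("scene"); p=p[215:320,250:390];cv2.imwrite("pics/s3.png",cv2.resize(p,None,fx=5,fy=5,interpolation=cv2.INTER_CUBIC))
```

```text
clk 5.05 jig [-100.4   27.9   32. ] rel [ 0.5 -0.3  5.1] rot -0.53 F [-1.2  3.9  6.7] w 49.8
[[-124.0, 49.0, 36.0], [-123.0, 56.0, 35.0], [-123.0, 63.0, 33.0], [-122.0, 70.0, 33.0], [-122.0, 77.0, 33.0], [-120.0, 52.0, 35.0], [-119.0, 59.0, 34.0], [-120.0, 66.0, 35.0], [-119.0, 73.0, 33.0], [-116.0, 49.0, 36.0], [-116.0, 56.0, 35.0], [-115.0, 63.0, 34.0], [-115.0, 70.0, 33.0], [-115.0, 77.0, 33.0], [-112.0, 52.0, 35.0], [-112.0, 59.0, 35.0], [-111.0, 67.0, 33.0], [-111.0, 74.0, 32.0], [-109.0, 49.0, 36.0], [-112.0, 55.0, 43.0], [-108.0, 63.0, 35.0], [-107.0, 71.0, 33.0], [-107.0, 78.0, 33.0], [-106.0, 52.0, 37.0], [-112.0, 57.0, 50.0], [-103.0, 68.0, 33.0], [-103.0, 75.0, 33.0], [-101.0, 49.0, 36.0], [-112.0, 53.0, 56.0], [-112.0, 59.0, 56.0], [-99.0, 75.0, 32.0], [-97.0, 49.0, 36.0], [-108.0, 53.0, 55.0], [-108.0, 65.0, 55.0], [-95.0, 79.0, 32.0], [-96.0, 52.0, 41.0], [-91.0, 76.0, 33.0], [-89.0, 50.0, 36.0], [-103.0, 53.0, 58.0], [-85.0, 46.0, 37.0], [-84.0, 54.0, 35.0], [-82.0, 46.0, 38.0], [-80.0, 54.0, 35.0], [-77.0, 46.0, 38.0], [-75.0, 54.0, 35.0], [-70.0, 50.0, 35.0], [-67.0, 47.0, 37.0], [-65.0, 55.0, 34.0], [-62.0, 47.0, 36.0], [-61.0, 55.0, 35.0], [-58.0, 47.0, 37.0], [-57.0, 55.0, 35.0], [-53.0, 47.0, 37.0], [-51.0, 55.0, 34.0], [-48.0, 47.0, 36.0], [-47.0, 55.0, 35.0]]
```

View pics/w3.png

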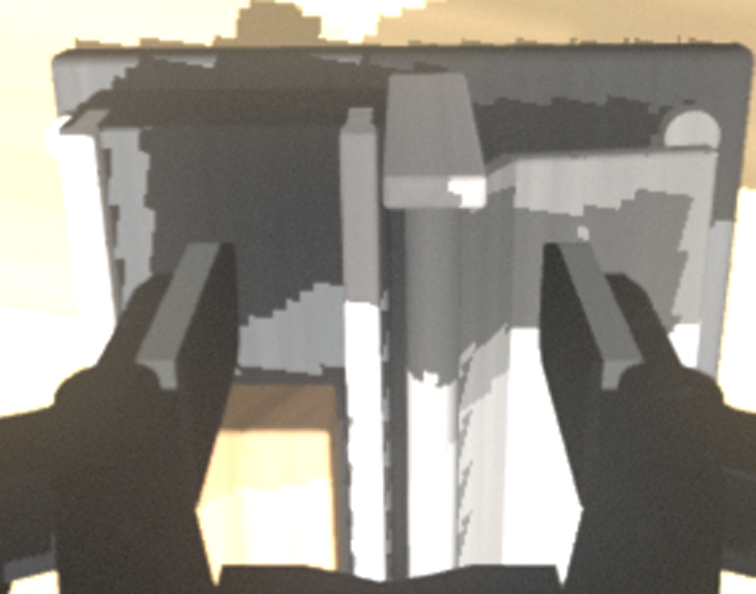

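View pics/s3.png

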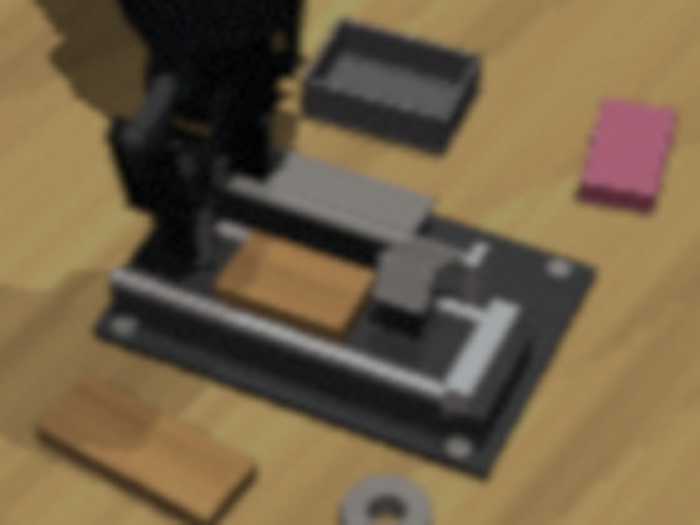

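Call:
apply_moves(
  targets=[
    [[-1,0,5],0,50],
    [[0,0,2],0,50],
  ],
)

```text
clock: 5.4
eef_pos: [520.1, -60.5, 34.3]
tool_rot: [-2.598, 1.545, -0.853]
force: [-1.0, -2.8, 8.3]
width: 50.0
```

```bash
python3 -c "
from h import *; go([-100,33,32]); from cell import status
s=status.read_state(); R=tool(s); C=np.cos(Q[2]);S=np.sin(Q[2]); J=np.array([[C,S,0],[-S,C,0],[0,0,1]]); print((J@R).round(4), J@s['force'], s['torque'])"
```

```text
clk 5.4 jig [-100.3   30.1   34.3] rel [ 2.2 -0.2  2.9] rot -0.72 F [-1.  -2.8  8.3] w 50.0
[[ 0.0133 -0.9998  0.0129]
 [-0.0226  0.0126  0.9997]
 [-0.9997 -0.0136 -0.0224]] [-1.53043705 -2.54413684  8.33360539] [-0.28962825  0.33132304  0.08012794]
```

Call:
apply_moves(
  targets=[
    [[2,-6,1],0,50],
    [[1,-8,1],0,50],
    [[0,-8,0],0,50],
  ],
)

```text
clock: 5.78
eef_pos: [531.3, -58.0, 30.9]
tool_rot: [2.847, 1.547, -1.693]
force: [-8.7, -0.7, 11.7]
width: 49.8
```

```bash
python3 -c "
from h import *; go([-41,31,33])"
```

```text
clk 5.78 jig [-88.9  30.5  30.9] rel [ -2.4 -47.8   1.1] rot -0.86 F [-8.7 -0.7 11.7] w 49.8
```

Call:
apply_moves(
  targets=[
    [[-3,-8,1],0,50],
    [[0,-8,0],0,50],
    [[0,-8,0],0,50],
  ],
)

```text
clock: 6.15
eef_pos: [545.4, -53.8, 32.4]
tool_rot: [2.233, 1.538, -2.307]
force: [-5.8, -0.5, 7.8]
width: 49.5
```

Run:
```python
from h import *; go([-41,31,33]); from cell import eyes
p,d=eyes.get_image("scene"); p=p[215:320,250:390];cv2.imwrite("pics/s4.png",cv2.resize(p,None,fx=5,fy=5,interpolation=cv2.INTER_CUBIC))
```

```text
clk 6.15 jig [-74.3  32.   32.4] rel [ -1.5 -33.2  -0.5] rot -0.87 F [-5.8 -0.5  7.8] w 49.5
```

View pics/s4.png

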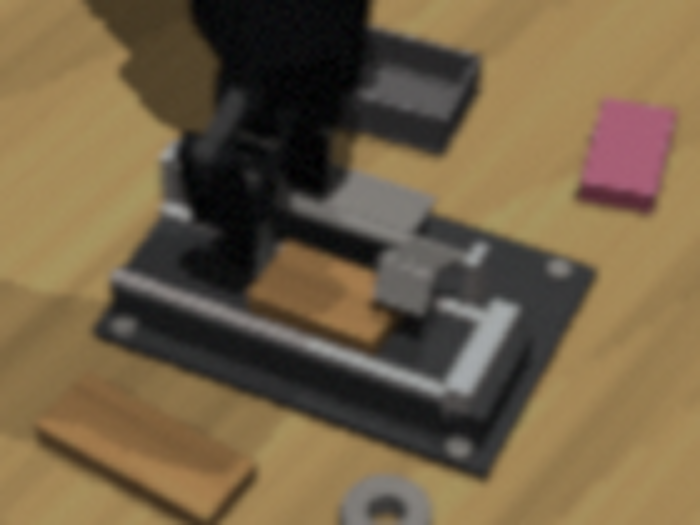

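Call:
apply_moves(
  targets=[
    [[0,-8,0],0,50],
    [[0,-8,0],0,50],
    [[0,-8,0],0,50],
  ],
)

```text
clock: 6.58
eef_pos: [559.7, -50.8, 30.7]
tool_rot: [1.948, 1.521, -2.592]
force: [-8.5, -0.5, 15.1]
width: 49.8
```

Run:
```python
from h import *; go([-41,31,33])
```

```text
clk 6.58 jig [-59.6  32.3  30.7] rel [ -3.2 -18.5  -1.1] rot -0.87 F [-8.5 -0.5 15.1] w 49.8
```

Call:
apply_moves(
  targets=[
    [[-3,-7,0],0,50],
    [[-1,-7,0],0,50],
  ],
)

```text
clock: 6.82
eef_pos: [567.9, -48.5, 33.2]
tool_rot: [1.848, 1.51, -2.692]
force: [-4.9, -1.5, 7.7]
width: 49.9
```

Run:
```python
from h import *; go([-41,31,33]); from cell import status,eyes
s=status.read_state(); R=tool(s); C=np.cos(Q[2]);S=np.sin(Q[2]); J=np.array([[C,S,0],[-S,C,0],[0,0,1]]); print((J@R).round(3))
p,d=eyes.get_image("scene"); p=p[215:320,250:390];cv2.imwrite("pics/s5.png",cv2.resize(p,None,fx=5,fy=5,interpolation=cv2.INTER_CUBIC))
```

```text
clk 6.83 jig [-51.1  33.1  33.2] rel [ -0.3 -10.2  -1.9] rot -0.85 F [-4.9 -1.5  7.7] w 49.9
[[-0.059 -0.998  0.014]
 [-0.016  0.015  1.   ]
 [-0.998  0.059 -0.017]]
```

View pics/s5.png

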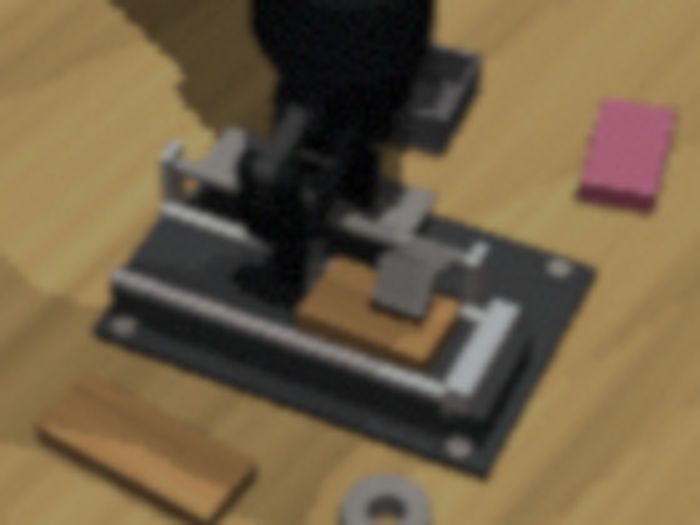

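Call:
apply_moves(
  targets=[
    [[0,-7,-1],0,50],
    [[0,-7,0],0,50],
  ],
)

```text
clock: 7.12
eef_pos: [577.0, -47.6, 31.7]
tool_rot: [1.79, 1.499, -2.75]
force: [-5.0, -1.3, 7.6]
width: 50.1
```

Run:
```python
from h import *; go([-41,31,33]); from cell import status,eyes
p,d=eyes.get_image("scene"); p=p[215:320,250:390];cv2.imwrite("pics/s6.png",cv2.resize(p,None,fx=5,fy=5,interpolation=cv2.INTER_CUBIC))
```

```text
clk 7.12 jig [-42.1  32.3  31.7] rel [-1.3 -1.  -1.3] rot -0.84 F [-5.  -1.3  7.6] w 50.1
```

View pics/s6.png

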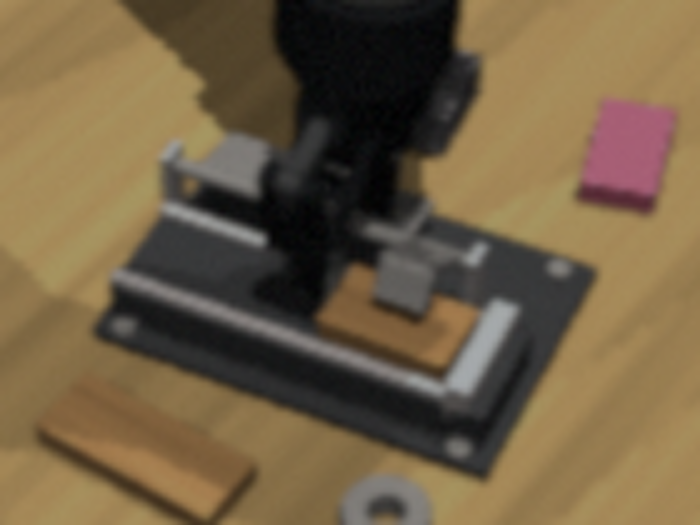

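Call:
apply_moves(
  targets=[
    [[-1,-4,-1],0,50],
    [[0,-4,0],0,50],
  ],
)

```text
clock: 7.42
eef_pos: [578.5, -47.5, 31.3]
tool_rot: [1.731, 1.485, -2.809]
force: [-7.9, -2.2, 12.8]
width: 49.7
```

Run:
```python
from h import *; go([-41,31,33]); from cell import status,eyes
p,d=eyes.get_image("scene"); p=p[215:320,250:390];cv2.imwrite("pics/s7.png",cv2.resize(p,None,fx=5,fy=5,interpolation=cv2.INTER_CUBIC))
```

```text
clk 7.42 jig [-40.6  32.1  31.3] rel [-1.6  0.6 -1.1] rot -0.86 F [-7.9 -2.2 12.8] w 49.7
```

View pics/s7.png

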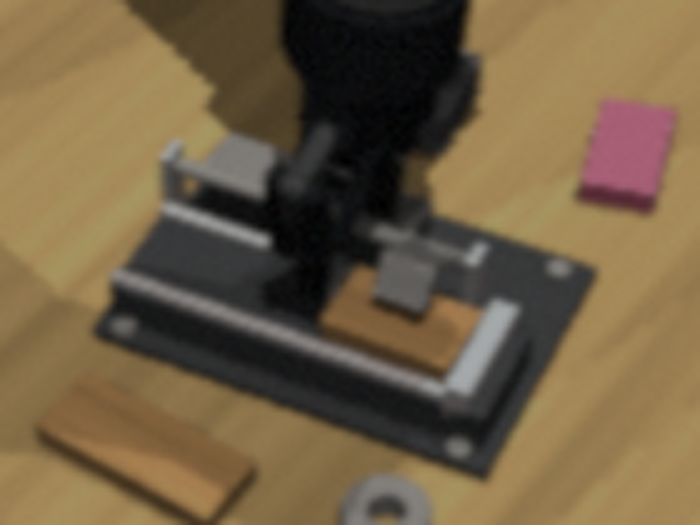

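Call:
apply_moves(
  targets=[
    [[-2,-5,-1],0,50],
    [[0,-6,0],0,50],
  ],
)

```text
clock: 7.72
eef_pos: [578.6, -47.9, 31.3]
tool_rot: [1.674, 1.463, -2.869]
force: [-11.2, -2.7, 16.6]
width: 50.0
```

Run:
```python
from h import *; go([-41,31,33]); from cell import status,eyes
for n,(a,b,e,f) in dict(scene=(245,305,300,360),top=(190,260,325,400)).items():
    c=eyes.camera_params(n)
    p,d=eyes.get_image(n); p=p[a:b,e:f];cv2.imwrite(f"pics/{n}8.png",cv2.resize(p,None,fx=9,fy=9,interpolation=cv2.INTER_CUBIC))
    # predicted home slat top corners and stop edge
    X=jw(Q,[(-30,-18,44),(30,-18,44),(30,18,44),(-30,18,44),(30,-18,42),(30,-27,42)])
    print(n,((proj(c,X)-[e,a]+.5)*9-.5).round(0).tolist())
```

```text
clk 7.72 jig [-40.5  31.7  31.3] rel [-1.7  0.7 -0.8] rot -1.0 F [-11.2  -2.7  16.6] w 50.0
scene [[121.0, 313.0], [356.0, 397.0], [418.0, 292.0], [188.0, 211.0], [355.0, 402.0], [339.0, 430.0]]
top [[395.0, 348.0], [340.0, 115.0], [199.0, 146.0], [253.0, 380.0], [340.0, 117.0], [375.0, 109.0]]
```

View pics/scene8.png

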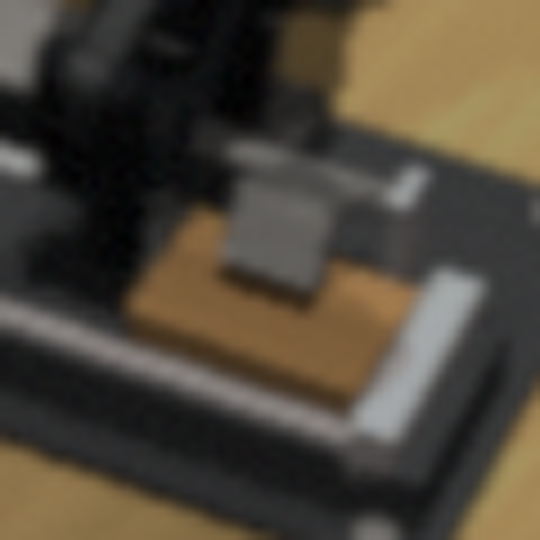

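View pics/top8.png

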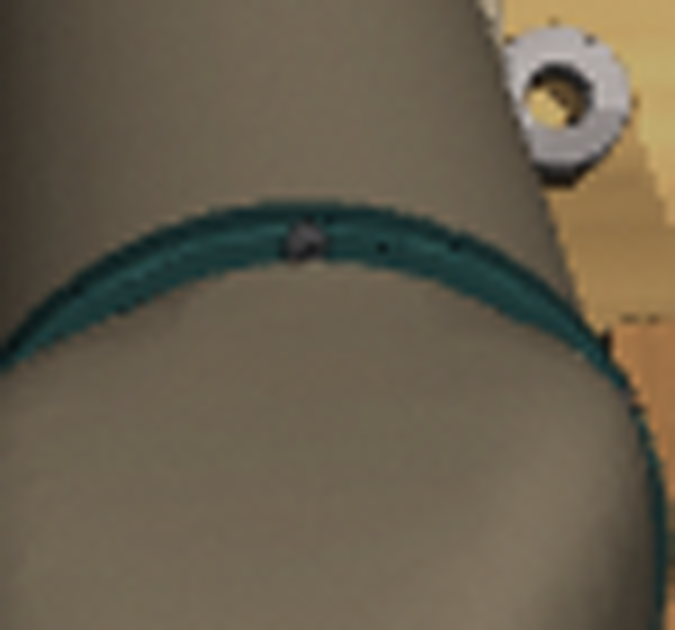

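Call:
apply_moves(
  targets=[
    [[0,5,0],0,50],
    [[0,5,0],0,50],
    [[-4,3,0],0,50],
    [[-8,1,0],0,50],
    [[-10,1,0],0,50],
    [[-12,1,0],0,50],
  ],
)

```text
clock: 8.57
eef_pos: [570.4, -47.4, 68.6]
tool_rot: [1.67, 1.472, -2.872]
force: [-0.8, 0.9, -0.4]
width: 49.9
```

Run:
```python
from h import *; go([-70,31,110]); from cell import status,eyes
for n,(a,b,e,f) in dict(scene=(215,320,250,390)).items():
    p,d=eyes.get_image(n); p=p[a:b,e:f];cv2.imwrite(f"pics/{n}9.png",cv2.resize(p,None,fx=5,fy=5,interpolation=cv2.INTER_CUBIC))
```

```text
clk 8.57 jig [-48.5  33.7  68.6] rel [-39.   25.4  -3.5] rot -1.02 F [-0.8  0.9 -0.4] w 49.9
```

View pics/scene9.png

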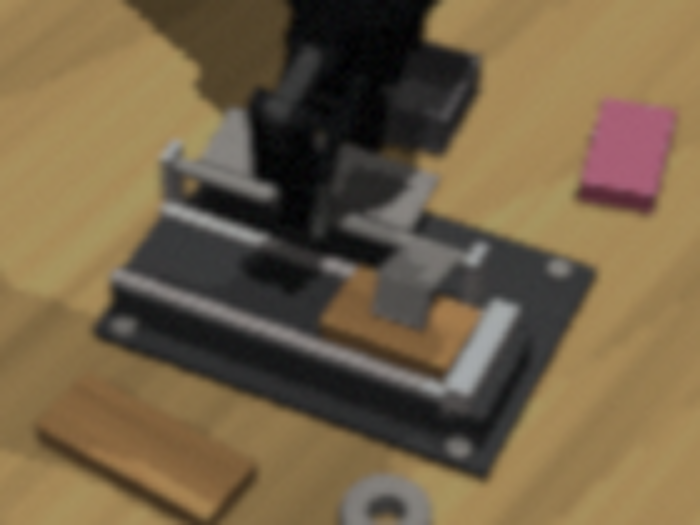

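Clip has closed on the slat. Moving clear, then measuring with the wrist camera.

Call:
apply_moves(
  targets=[
    [[-30,3,0],0,50],
    [[-35,5,0],0,50],
    [[-35,5,0],0,50],
    [[-35,0,0],0,50],
    [[0,0,0],0,50],
  ],
)

```text
clock: 9.25
eef_pos: [570.5, -47.1, 211.3]
tool_rot: [1.688, 1.474, -2.856]
force: [-0.4, -0.8, 0.1]
width: 49.9
```

Run:
```python
from h import *; go([-70,31,200]); from cell import status,eyes
c=eyes.camera_params("wrist"); np.save('pics/w9c.npy',c,allow_pickle=True)
p,d=eyes.get_image("wrist"); cv2.imwrite("pics/w9.png",p)
X=jw(Q,[(-30,-18,44),(30,-18,44),(30,18,44),(-30,18,44)])
print(proj(c,X).round(1).tolist())
```

```text
clk 9.25 jig [-48.3  34.  211.3] rel [13.4 20.5 -3.2] rot -1.09 F [-0.4 -0.8  0.1] w 49.9
[[271.3, 255.3], [274.4, 315.1], [311.4, 314.7], [309.8, 254.8]]
```

View pics/w9.png

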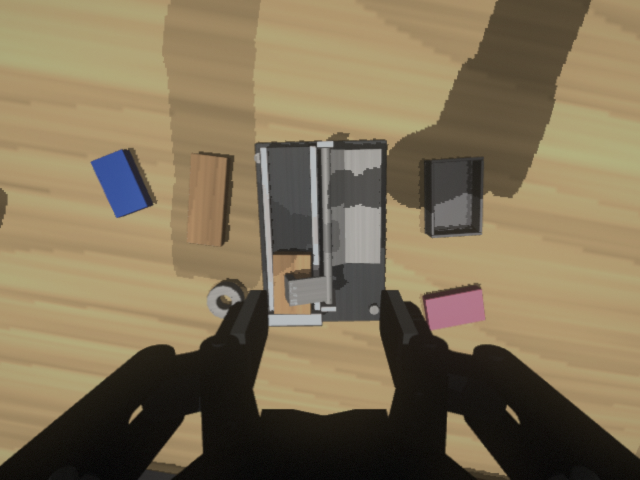

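Run:
```python
import cv2
p=cv2.imread("pics/w9.png")[240:330,255:335]; p=cv2.convertScaleAbs(p,alpha=1.5,beta=15);cv2.imwrite("pics/w9c.png",cv2.resize(p,None,fx=6,fy=6,interpolation=cv2.INTER_CUBIC))
```

```text
(no output)
```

View pics/w9c.png

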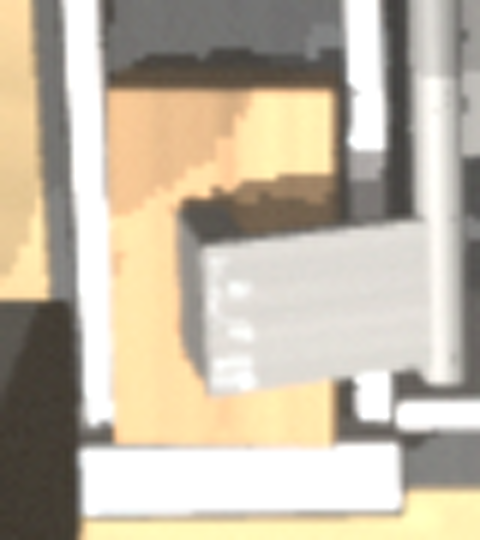

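```bash
python3 -c "
from cell import ctrl; print(ctrl.finish_job())"
```

```text
the job is handed in; nothing more can be done
None
```

The slat is loaded and I handed the job in at about 9.3 s on the robot's clock; the hand-in reports no verdict.

**What I did:** With the fingers 50 mm apart, one fingertip pressed the thumb bar to about level or slightly past. The other pushed the slat about 51 mm along the track, under the nose, until it stalled against the end stop. I then backed off, lifted away, and the clip closed on the slat.

**Last checks:**
- **Position:** In the final wrist picture the slat's front end is flush with the stop. Its rear edge is within about 0.5 mm of where it should be when home, and it lies straight between the rails.
- **Clip:** The nose is down on the slat. I judged the clip's angle only from pictures and bar heights, since it can't be read directly.
- **Bystanders:** The spare, collar and tray look unmoved in the last wrist picture; I didn't measure them. The glue bottle, mug and tape measure were not in that view and I did not look at them again.
- **Robot:** The gripper is clear of everything, at 211 mm, with wrist force near zero.

**Disagreements:**
- The top and wrist cameras differed by about 2 mm on the jig's y position. I went mostly with the wrist camera, and later views agreed with it.
- Under load the tool drifted a few mm and tilted up to about 0.1 rad. I corrected the drift along the way and left the tilt. Nothing I checked showed harm from it.

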